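# Scoop the tablets out from under the laundry shelf

### The arm

A 6-joint arm with a two-finger parallel gripper is mounted at the origin on the work surface. World frame = base frame: x ahead of the robot, y to its left, z up, the work surface at z = 0. Lengths are in m, angles in rad, forces in N, time in s.
With the tool pointing down it reaches from about 0.3 to 0.875 m from the base axis. Payload 6.4 kg.
Tool frame: the origin (TCP) lies midway between the tips of the shut fingers; the grasp point (between the pads) lies 19 mm behind it (ctrl.tcp_to_grasp is the distance from the TCP to the grasp point, in m); z points along the fingers, y is the direction in which the jaws open and shut (so a half turn about z gives the same grasp; the last joint's range is limited). The gripper opens to 85 mm and grips with 20 to 120 N. Pads are 22 mm wide; open, the fingers measure 114 mm over their backs; the gripper's body (76 mm by 85 mm) begins 54 mm behind the grasp point. The pads swing forward as they close: fully open they stand 13 mm farther back than shut.
Start: joints at [1.001, 0.181, 1.607, -0, 1.354, -0.206], TCP at [0.205, 0.537, 0.231] pointing down, gripper open.
Joint ranges: [-2.99, 2.99], [-0.89, 2.07], [0.3, 2.58], [-1.14, 4.28], [0, 2.63], [-3.12, 3.12]. Speed limits (rad/s): [2.57, 2.57, 3.01, 3.14, 3.14, 3.14].

### API

Orientations are given as a unit quaternion [w, x, y, z].
In Python, from bench import monitor, imaging, order, spotter, ctrl gives the robot as it stands.
- The arm moves only by the shell command python3 -m pendant 'ROWS'. ROWS is JSON, a list that holds one entry, the list of rows, each a list of 5 numbers: the shift along the world's x, y, z in mm, then the turn about the world's z in degrees, then the finger opening in mm, from 0 to 85.4. A call has 1 to 8 rows; each row shifts and turns the commanded pose from where the row before left it; what a row does not reach is not made up. A row lasts 1/8 s, in which the tool goes at most 62.5 mm and 10.7 degrees, less where a joint would pass 70% of its speed; a pose out of reach is approached as far as the arm can. A call with a gripper value outside its range is refused whole. The fingers move at their own pace and stop on an object; the grip force is fixed at half the most. Time passes only in rows, so rows that do not move let the fingers close. It gives the time, the measured TCP pose, the force and the opening at its end, in the units of the state.
- monitor.get_obs(): the state, without advancing time (a new reading comes with each control period).
- imaging.camera(name): name is "scene" or "top" or "wrist"; returns a dict with "img" (480x640x3 uint8, red, green, blue), "vfov" (degrees; the focal length in pixels is half the picture's height over the tangent of half this angle, whatever the lens; pixels are square), "cx", "cy" (the principal point, pixels), "origin" and "orientation" of the camera in the world. Camera axes: x right, y down, z forward; pixel columns grow to the right and rows downward; lengths in m; the calibration is good to about 2 mm. A picture is of the moment at which its call begins. There is no depth.
- order.hand_in(): hands the job in, once; it reports no verdict.
Trained networks look in the newest picture that a camera, given by its name, has taken for a name from the list of things; names that differ only in an ending like _2 or _b are one class to them, and where a whole thing is asked for, a point or a joint stands for the part that bears it (a point fixed in the world has none). Each returns a list of dicts, best first, with "confidence" (0 to 1); they miss things now and then, are a little off and sometimes report something else, mostly with a low value. They report only what shows in the picture. A call takes as long as a camera call.
- spotter.recognise(camera, thing): "at" ([x, y, z] in m, in the coordinates of the camera as it stood for that picture, good to about 4 mm: the middle of the surface that is visible of it).
- spotter.tip_of(camera, thing): "at" ([x, y, z] in m, in the coordinates of the camera as it stood for that picture, good to about 4 mm: a listed point, or the origin of a listed thing).
The state is a dict: "time_s": time; "q": joint angles; "dq": joint speeds; "joint_efforts": joint torques, N m; "eef_pos": TCP position; "eef_rot": TCP orientation; "wrist_force": force on the tool from outside, world axes, zero at the start; "torque": the same for the moment, N m; "opening": opening from 0.0 (shut) to 1.0 (fully open).
Only numpy, scipy, OpenCV 4.12 (cv2) and the standard library are available. Lean on these libraries where they do the work, as an engineer would, in place of code of your own. Each camera call takes 0.05 s, during which the arm holds its last target. There are 200 camera calls.

### The job

Two blue detergent tablets have slid under the low shelf on the laundry-room counter. Take the long-handled red scoop, reach its head in under the shelf through the open side facing the free counter, drop it over both tablets and draw them out on to the open counter just in front of the shelf, at least a finger's width clear of it, then leave the scoop lying level on the counter with its head out from under the shelf as well. Do not strike the shelf with the scoop or the arm, do not touch the tablets with the gripper, and leave the bottle and the wooden clothes peg where they are.

Things in the scene. Friction and masses are not known exactly. Their poses are not given: they have to be found in the camera images.
- scoop: Drag scoop lying level, 330 mm long, ~180 g. Origin: underside, middle of the head; x from grip to head, z up. Red head: 3 walls 4 mm thick, no floor or roof, open to the handle: far wall's inner face x = 40 mm, 118 wide, 36 high; side walls x -40 to 40, inner faces y = +-55, 30 high. A bar 14 wide, z 36 to 48, joins it to the grip; red foot at x = -280, 30 wide, 48 high, keeps it level.
- scoop_grip (a point): Middle of the scoop's black rubber grip: x = -200, z = 46 mm in the scoop's frame. Grip 110 mm long along x, 20 wide (y), 20 high, the scoop's highest part (56 mm). The scoop balances 60 mm from here towards the head.
- shelf: Fixed low shelf: white wire-rack top (bars and frame) on four steel legs. Origin on the counter under its middle, z up. 220 mm deep (x -110 to 110), 300 wide (y -150 to 150); underside 130 mm above the counter, top 142. Legs 14 mm thick, feet 20, at x = +-102, y = +-142. Reach in by the side at x = -110; +x points in under the shelf.
- tablet_a: Blue detergent tablet, 28 x 28 mm, 16 mm high, about 22 g, loose, lying under the shelf. Origin: middle of its underside.
- tablet_b: Second tablet, just like the first, 40 to 48 mm from it side by side (they may be staggered).
- peg: Wooden clothes peg, 74 mm long (x), 14 mm wide, 12 mm high, lying under the shelf to one side of the tablets. Origin: middle of its underside. To be left alone.
- bottle: Green detergent bottle, 72 mm across, 170 mm high, standing loose on top of the shelf. Origin: middle of its underside. To be left alone.

How it is judged:
On the way:
1. the scoop's head is in under the shelf (x of scoop in the frame of shelf above -0.09 m and y of scoop in the frame of shelf between -0.13 and 0.13 m and height (world z) of scoop below 0.1 m), for 0.2 s.
At the end, for the whole second after the job is handed in: Both tablets lie flat and still on the counter, middles 28 to 250 mm out in front of the shelf's open edge and within 200 mm of its centre line; the scoop lies still on the counter, level within 10 degrees, its head's middle at least 40 mm out from that edge (x of tablet_a in the frame of shelf between -0.36 and -0.138 m and y of tablet_a in the frame of shelf between -0.2 and 0.2 m and x of tablet_b in the frame of shelf between -0.36 and -0.138 m and y of tablet_b in the frame of shelf between -0.2 and 0.2 m and height (world z) of each of tablet_a, tablet_b below 0.006 m and linear speed of each of tablet_a, tablet_b, scoop below 0.02 m/s and x of scoop in the frame of shelf below -0.15 m and height (world z) of scoop below 0.01 m and angle between scoop's own z axis and vertical below 0.175 rad); the robot touches nothing.
It fails at once if the scoop strikes the shelf (contact force between scoop and shelf above 1 N).
It fails at once if the arm or gripper strikes the shelf (contact force between any of the arm, the fingers and shelf above 1 N).
It fails at once if the gripper or arm touches a tablet (contact force between any of the fingers, the arm and tablet_a above 0.3 N or contact force between any of the fingers, the arm and tablet_b above 0.3 N).
It fails at once if the clothes peg or the bottle is displaced (distance of any of peg, bottle from where it was at the start of the episode above 0.015 m or angle between bottle's own z axis and vertical above 0.2 rad).
It also fails if it takes over 45 s, if anything falls off the work surface, if the arm or the gripper's body presses on something with over 40 N, if the wrist force passes 120 N, or if a joint passes its speed limit or range.

## Working session

There is one attempt and no reset: what is moved stays moved. The work goes in short steps, Python scripts to look and compute and a shell command to move; the robot and the scene stay as the last step left them, time stands still between calls to the robot, and variables do not carry over. Pictures are saved under pics/ and viewed, about 8 in all and at most 12, crops included, and the job is handed in when it is done.

```bash
mkdir -p pics; cat > h.py <<'E'
import numpy as np, cv2
from scipy.spatial.transform import Rotation as R
from bench import monitor, imaging, order, spotter, ctrl
def rot(q): return R.from_quat([q[1],q[2],q[3],q[0]])
def cam(n,save=None):
    c=imaging.camera(n)
    if save: cv2.imwrite('pics/'+save,c['img'][:,:,::-1])
    return c
def w(c,p): return rot(c['orientation']).apply(p)+np.array(c['origin'])
def f(c): return 240/np.tan(np.radians(c['vfov'])/2)
def proj(c,P):
    p=rot(c['orientation']).inv().apply(np.atleast_2d(P)-np.array(c['origin'])); return p[:,:2]/p[:,2:]*f(c)+[c['cx'],c['cy']]
def ray(c,uv,z):
    d=rot(c['orientation']).apply([(uv[0]-c['cx'])/f(c),(uv[1]-c['cy'])/f(c),1]); o=np.array(c['origin']); return o+d*(z-o[2])/d[2]
E
python3 - <<'E'
from h import *
o=monitor.get_obs(); print(o['time_s'],o['eef_rot'],ctrl.tcp_to_grasp)
for n in ['scene','top']:
    c=cam(n,n+'0.png'); print(n,c['origin'],c['orientation'],c['vfov'])
    for t in ['scoop','scoop_grip','shelf','tablet_a','peg','bottle']:
        for d in spotter.tip_of(n,t)[:3]: print(t,d['confidence'],w(c,d['at']).round(3))
E
```

```text
0.0 [-3.42292522e-04  1.80875236e-01  9.83505632e-01 -8.38624680e-04] 0.0187
scene [0.72146783 0.3029751  0.84004021] [-0.05668083  0.20021745  0.94856482 -0.23858968] 53.8177767089738
scoop 0.56 [ 0.516 -0.09  -0.002]
scoop_grip 0.75 [ 0.459 -0.284  0.045]
shelf 0.71 [ 0.508  0.199 -0.005]
bottle 0.8 [0.463 0.229 0.142]
top [ 0.44223794 -0.027357    0.80306767] [ 0.05541507 -0.69588556  0.71441142 -0.04784128] 54.54087442697636
scoop 0.98 [ 0.517 -0.09   0.003]
scoop_grip 0.93 [ 0.463 -0.284  0.048]
shelf 0.56 [ 0.509  0.196 -0.001]
tablet_a 0.65 [ 0.561  0.137 -0.001]
tablet_a 0.59 [0.512 0.154 0.004]
peg 0.9 [ 0.415  0.205 -0.001]
bottle 0.77 [0.465 0.228 0.14 ]
```

View pics/top0.png

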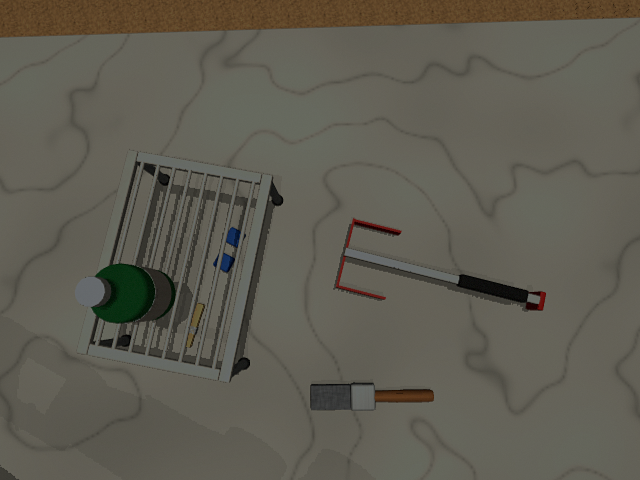

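View pics/scene0.png

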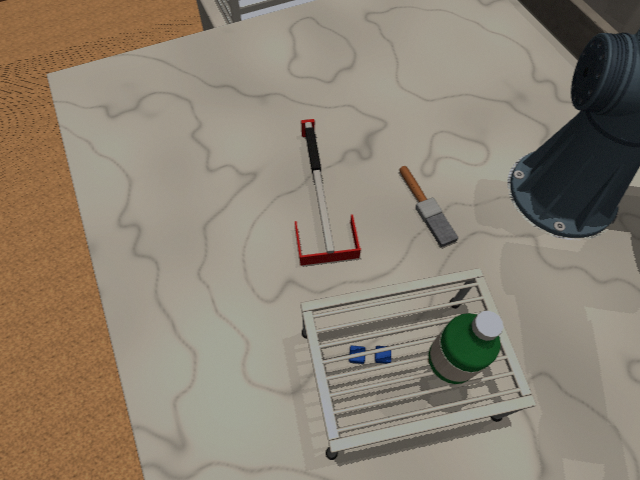

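The top view shows the shelf on the left with its top corners near (129,150), (273,176), (230,381) and (78,353). The tablets are at (235,237) and (226,262), and the peg runs from (201,304) to (190,345). The scoop is on the right with its head at (345,253) and foot at (537,300). A brush lies on the counter at (370,396) as a distractor. The scene view agrees, and the open side faces the scoop (-y).

```bash
python3 - <<'E'
from h import *
from scipy.optimize import least_squares
c=cam('top'); 
px=np.array([[129,150],[273,176],[230,381],[78,353]])
loc=np.array([[.11,-.15,.142],[-.11,-.15,.142],[-.11,.15,.142],[.11,.15,.142]])
T=lambda p,l:np.c_[l[:,:2]@np.array([[np.cos(p[2]),np.sin(p[2])],[-np.sin(p[2]),np.cos(p[2])]])+p[:2],l[:,2]]
s=least_squares(lambda p:(proj(c,T(p,loc))-px).ravel(),[.508,.197,1.4]); p=s.x
print('shelf',p[:2],np.degrees(p[2]),s.fun.round(1))
def toS(P): d=np.array(P)[:2]-p[:2]; return np.array([d@[np.cos(p[2]),np.sin(p[2])],d@[-np.sin(p[2]),np.cos(p[2])]]).round(3)
img=c['img'].astype(int); 
red=(img[:,:,0]>90)&(img[:,:,1]<60)&(img[:,:,2]<60); ys,xs=np.nonzero(red); print('red',len(xs))
print('red bbox',xs.min(),xs.max(),ys.min(),ys.max())
# scoop fit: outline of red via grip + head points
kp=np.array([[353,220],[337,288],[400,233],[384,298],[345,253],[459,280]])
l2=np.array([[.044,-.059,.036],[.044,.059,.036],[-.04,-.057,.03],[-.04,.057,.03],[.044,0,.044],[-.145,0,.056]])
s2=least_squares(lambda q:(proj(c,T(q,l2))-kp).ravel(),[.516,-.09,1.3]); q=s2.x
print('scoop',q[:2],np.degrees(q[2]),s2.fun.round(1),'inS',toS(q))
for x in(-.2,-.16): print('grip',T(q,np.array([[x,0,.046]])))
for n,uv,z in [('ta',(235,235),.016),('tb',(226,261),.016),('pegA',(201,305),.012),('pegB',(190,345),.012)]:
    P=ray(c,uv,z); print(n,P.round(3),toS(P))
for t in ['tablet_a','peg','scoop']:
  for d in spotter.tip_of('top',t)[:3]: P=w(c,d['at']);print(t,d['confidence'],P.round(3),toS(P))
cr=cv2.resize(img[140:390,60:410].astype(np.uint8),None,fx=2.2,fy=2.2,interpolation=cv2.INTER_CUBIC)
for P in list(proj(c,T(p,loc)))+list(proj(c,T(q,l2))): cv2.circle(cr,tuple(int(v) for v in (P-[60,140])*2.2),3,(255,0,255),1)
cv2.imwrite('pics/crop1.png',cr[:,:,::-1])
E
```

```text
shelf [0.50753406 0.19068408] 78.16692379488973 [-0.5 -0.9  0.7 -1.5  0.9  1.9 -1.2  0.1]
red 487
red bbox 336 545 218 397
scoop [ 0.51286864 -0.0927501 ] 74.60932689218885 [-0.7 -0.9 -1.4 -0.   0.7 -0.3  1.5  1.3 -0.8 -0.3  0.7  0.1] inS [-0.276 -0.063]
grip [[ 0.45978881 -0.28557782  0.046     ]]
grip [[ 0.47040478 -0.24701228  0.046     ]]
ta [0.563 0.135 0.016] [-0.043 -0.066]
tb [0.519 0.15  0.016] [-0.038 -0.019]
pegA [0.446 0.193 0.012] [-0.011  0.061]
pegB [0.38  0.21  0.012] [-0.007  0.129]
tablet_a 0.74 [0.56  0.139 0.   ] [-0.04  -0.062]
tablet_a 0.57 [0.515 0.154 0.004] [-0.035 -0.015]
peg 0.72 [0.416 0.206 0.001] [-0.004  0.093]
peg 0.37 [ 0.463 -0.284  0.046] [-0.474 -0.054]
scoop 0.88 [ 0.516 -0.089  0.002] [-0.272 -0.066]
```

View pics/crop1.png

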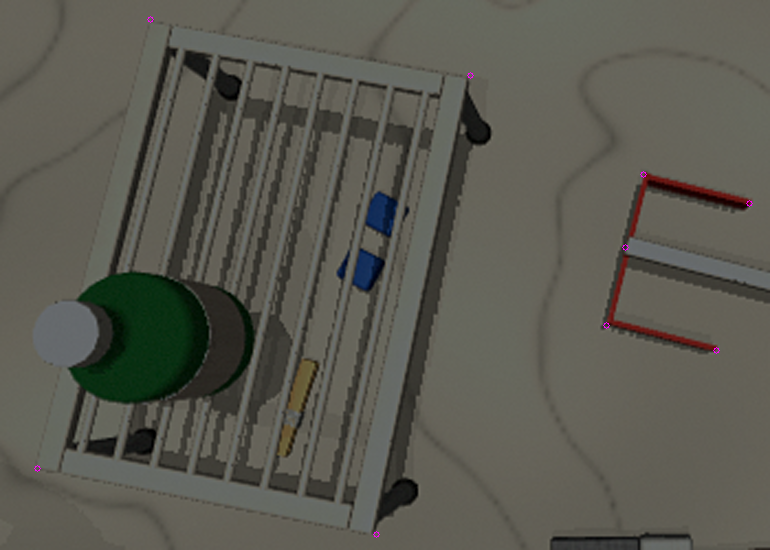

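```bash
python3 -m pendant '[[[0,0,60,0,85],[0,0,60,0,85],[0,0,60,0,85],[0,-40,40,-9,85],[0,-60,0,-9,85],[0,-60,0,-9,85],[20,-55,0,-9,85],[20,-55,0,-9,85]]]'
```

```text
time_s: 1.9
eef_pos: [0.2444, 0.2658, 0.4516]
eef_rot: [0.001, 0.545, 0.838, 0.001]
wrist_force: [1.9, -0.3, 0.4]
opening: 0.996
```

```bash
python3 -m pendant '[[[25,-55,0,-5,85],[25,-55,0,-5,85],[25,-55,0,-5,85],[25,-55,0,-5,85],[25,-55,0,-5,85],[25,-55,0,-5,85],[25,-55,0,-5,85],[25,-55,0,-4.3,85]]]' && python3 -m pendant '[[[24,-40,-40,0,85],[0,-40,-40,0,85],[0,0,-60,0,85],[0,0,-60,0,85],[0,0,-60,0,85],[0,0,-40,0,85],[0,0,0,0,85]]]'
```

```text
time_s: 2.9
eef_pos: [0.445, -0.1747, 0.4515]
eef_rot: [0.0, 0.795, 0.606, 0.0]
wrist_force: [0.4, 0.2, 0.5]
opening: 0.996
time_s: 3.78
eef_pos: [0.4665, -0.2508, 0.1481]
eef_rot: [-0.004, 0.794, 0.608, -0.001]
wrist_force: [-0.3, -0.7, 1.3]
opening: 0.996
```

```bash
python3 - <<'E'
from h import *
for n in ['wrist','top']:
    c=cam(n,n+'1.png')
    for t in ['scoop','scoop_grip']:
        for d in spotter.tip_of(n,t)[:1]: print(n,t,d['confidence'],w(c,d['at']).round(4))
print(monitor.get_obs()['eef_pos'])
E
```

```text
wrist scoop_grip 0.62 [ 0.454  -0.2854  0.0485]
top scoop 0.89 [ 0.5157 -0.0895 -0.0025]
top scoop_grip 0.58 [ 0.464  -0.2843  0.0447]
[ 0.46981199 -0.25362173  0.15365887]
```

View pics/wrist1.png

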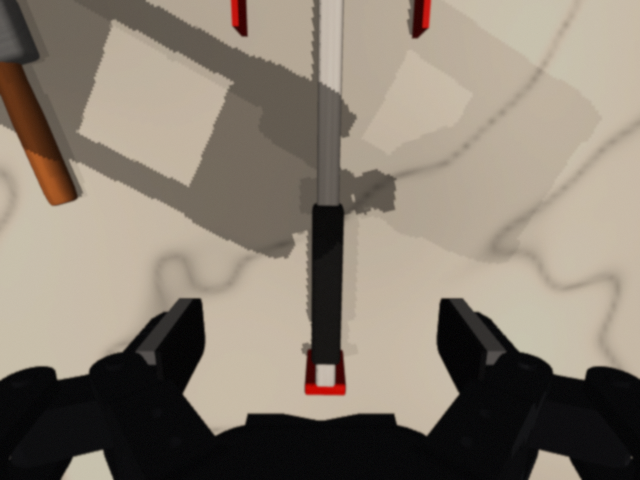

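The wrist view shows the grip's centre line at column 328, midway between the fingers and aligned with them. The jaws sit over the forward part of the grip, so I'm going down to grasp.

```bash
python3 -m pendant '[[[-1,-3,-50,0,85],[0,0,-50,0,85],[0,0,-27,0,85],[0,0,0,0,85],[0,0,0,0,0],[0,0,0,0,0],[0,0,0,0,0],[0,0,0,0,0]]]' && python3 -m pendant '[[[0,0,0,0,0],[0,0,0,0,0],[0,0,0,0,0],[0,0,0,0,0]]]'
```

```text
time_s: 5.08
eef_pos: [0.4682, -0.2561, 0.0254]
eef_rot: [0.001, 0.794, 0.608, 0.0]
wrist_force: [-0.7, -0.2, 5.7]
opening: 0.225
time_s: 5.58
eef_pos: [0.4682, -0.2561, 0.0253]
eef_rot: [0.001, 0.794, 0.608, 0.0]
wrist_force: [-1.0, 0.2, 7.4]
opening: 0.225
```

```bash
python3 -m pendant '[[[0,0,10,0,0],[0,0,15,0,0],[0,0,20,3.3,0],[0,0,0,0,0],[0,0,0,0,0],[0,0,0,0,0]]]'; python3 - <<'E'
from h import *
for n in ['scene','top']:
    c=cam(n,n+'2.png')
    for t in ['scoop','scoop_grip','shelf']:
        for d in spotter.tip_of(n,t)[:1]: print(n,t,d['confidence'],w(c,d['at']).round(4))
o=monitor.get_obs();print(o['eef_pos'],o['eef_rot'],o['torque'],o['wrist_force'])
a=cv2.imread('pics/scene2.png')[90:340,150:520];b=cv2.imread('pics/top2.png')[150:400,60:560]
cv2.imwrite('pics/both2.png',np.vstack([cv2.resize(a[30:200],(640,294)),cv2.resize(b[30:],(640,282))]))
E
```

```text
time_s: 6.32
eef_pos: [0.467, -0.2552, 0.0685]
eef_rot: [-0.001, 0.776, 0.63, -0.0]
wrist_force: [-0.3, -0.3, -2.2]
opening: 0.224
scene scoop 0.93 [ 0.5051 -0.0841  0.0434]
scene scoop_grip 0.83 [ 0.4578 -0.2855  0.0868]
scene shelf 0.63 [ 0.5089  0.1959 -0.0044]
top scoop 0.64 [ 0.5062 -0.0893  0.0493]
top shelf 0.97 [0.5102 0.194  0.0013]
[ 0.46754462 -0.25556036  0.06913192] [-1.33008620e-04  7.76306124e-01  6.30356076e-01 -3.03247259e-05] [-0.01425866 -0.009291    0.00723888] [ 0.09682085  0.40206958 -0.81578403]
```

View pics/both2.png

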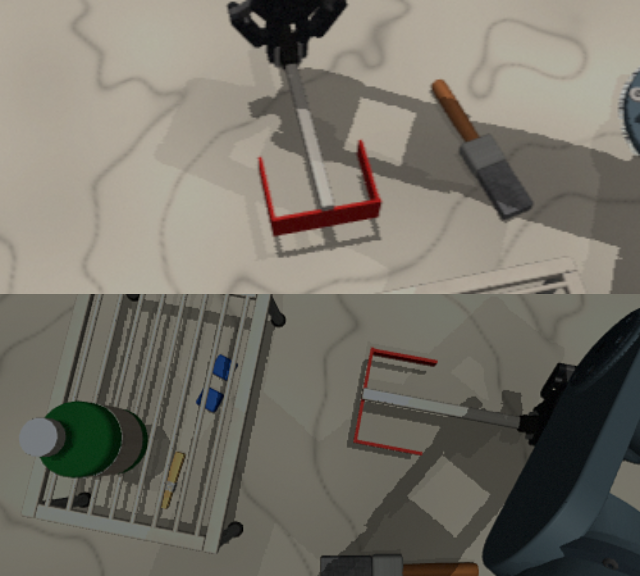

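The scoop is gripped and held level, with its head raised about 45 mm. Next I move to just outside the opening and check the line-up there.

```bash
python3 -m pendant '[[[2,30,0,0,0],[2,30,0,0,0],[2,30,0,0,0],[0,0,0,0,0],[0,0,0,0,0]]]'; python3 - <<'E'
from h import *
p=np.array([.5080,.1915,np.radians(78.2)])
def toS(P): d=np.array(P)[:2]-p[:2]; return np.array([d@[np.cos(p[2]),np.sin(p[2])],d@[-np.sin(p[2]),np.cos(p[2])]]).round(4)
o=monitor.get_obs();e=np.array(o['eef_pos']);q=o['eef_rot'];a=2*np.arctan2(q[2],q[1])
h=e[:2]+.17*np.array([np.cos(a),np.sin(a)]);print(e,np.degrees(a),'head',h,toS(h))
for n in ['scene','top']:
    c=cam(n,n+'3.png')
    for t in ['scoop','tablet_a']:
        for d in spotter.tip_of(n,t)[:2]: P=w(c,d['at']);print(n,t,d['confidence'],P.round(4),toS(P))
    im=c['img'].copy()
    z=e[2]-.0253
    L=np.array([[.044,-.059,.036],[.044,.059,.036],[-.04,.057,.03],[-.04,-.057,.03]])
    for (s,col) in((0,(0,255,255)),(.159,(255,0,255))):
        hh=h+s*np.array([np.cos(p[2]),np.sin(p[2])]); zz=z if s==0 else -.03
        W=np.array([[*(hh+[l[0]*np.cos(a)-l[1]*np.sin(a),l[0]*np.sin(a)+l[1]*np.cos(a)]),l[2]+zz] for l in L])
        cv2.polylines(im,[proj(c,W).astype(int)],False,col,1)
    u=proj(c,[[.5,.1,.05]])[0].astype(int); cr=im[max(u[1]-120,0):u[1]+120,max(u[0]-160,0):u[0]+160]
    cv2.imwrite(f'pics/c3{n}.png',cv2.resize(cr,(600,450))[:,:,::-1])
cv2.imwrite('pics/both3.png',np.hstack([cv2.resize(cv2.imread(f'pics/c3{n}.png'),(400,300)) for n in('scene','top')]))
E
```

```text
time_s: 7.35
eef_pos: [0.4739, -0.166, 0.0695]
eef_rot: [0.0, 0.776, 0.631, -0.0]
wrist_force: [0.7, -0.3, -1.6]
opening: 0.221
[ 0.47386596 -0.16604226  0.06946751] 78.17953761849719 head [5.08689714e-01 3.52770657e-04] [-0.187  -0.0398]
scene scoop 0.88 [0.5117 0.0006 0.042 ] [-0.1861 -0.0427]
scene tablet_a 0.64 [ 0.5608  0.1386 -0.0017] [-0.041  -0.0625]
scene tablet_a 0.53 [ 0.5164  0.1551 -0.0007] [-0.0339 -0.0156]
top scoop 0.71 [0.5119 0.002  0.0457] [-0.1847 -0.0425]
top tablet_a 0.74 [0.5175 0.157  0.002 ] [-0.0318 -0.0163]
top tablet_a 0.73 [0.5597 0.1391 0.0025] [-0.0407 -0.0613]
```

View pics/both3.png

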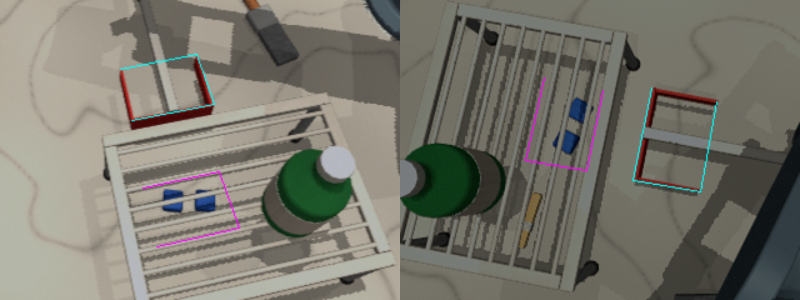

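Top and scene agree that the head is at shelf (-0.186, -0.041). The predicted final outline encloses both tablets and clears the peg and the legs. Going in.

```bash
python3 -m pendant '[[[5,24,0,0,0],[5.5,27,0,0,0],[5.5,27,0,0,0],[5.5,27,0,0,0],[5.5,27,0,0,0],[5.5,27,0,0,0],[0,0,0,0,0],[0,0,0,0,0]]]'; python3 - <<'E'
from h import *
p=np.array([.5080,.1915,np.radians(78.2)])
def toS(P): d=np.array(P)[:2]-p[:2]; return np.array([d@[np.cos(p[2]),np.sin(p[2])],d@[-np.sin(p[2]),np.cos(p[2])]]).round(4)
o=monitor.get_obs();e=np.array(o['eef_pos']);q=o['eef_rot'];a=2*np.arctan2(q[2],q[1])
h=e[:2]+.17*np.array([np.cos(a),np.sin(a)]);print(e,np.degrees(a),'head',h,toS(h))
for n in ['scene','top']:
    c=cam(n,n+'4.png')
    for t in ['scoop','tablet_a','peg']:
        for d in spotter.tip_of(n,t)[:2]: P=w(c,d['at']);print(n,t,d['confidence'],P.round(4),toS(P))
    u=proj(c,[[.52,.12,.02]])[0].astype(int); cv2.imwrite(f'pics/c4{n}.png',cv2.resize(c['img'][max(u[1]-90,0):u[1]+90,u[0]-90:u[0]+90],(400,400))[:,:,::-1])
cv2.imwrite('pics/both4.png',np.hstack([cv2.imread(f'pics/c4{n}.png') for n in('scene','top')]))
E
```

```text
time_s: 8.65
eef_pos: [0.5061, -0.0072, 0.0692]
eef_rot: [0.0, 0.776, 0.63, -0.0]
wrist_force: [0.6, -0.0, -1.9]
opening: 0.228
[ 0.50606674 -0.00718558  0.06923672] 78.1630723875244 head [0.54093832 0.15919944] [-0.0249 -0.0388]
scene scoop 0.65 [0.5421 0.162  0.0413] [-0.022  -0.0394]
scene tablet_a 0.6 [5.582e-01 1.405e-01 3.000e-04] [-0.0397 -0.0596]
scene tablet_a 0.43 [ 0.5187  0.1571 -0.0007] [-0.0315 -0.0175]
top scoop 0.65 [0.5434 0.161  0.0455] [-0.0226 -0.0409]
```

View pics/both4.png

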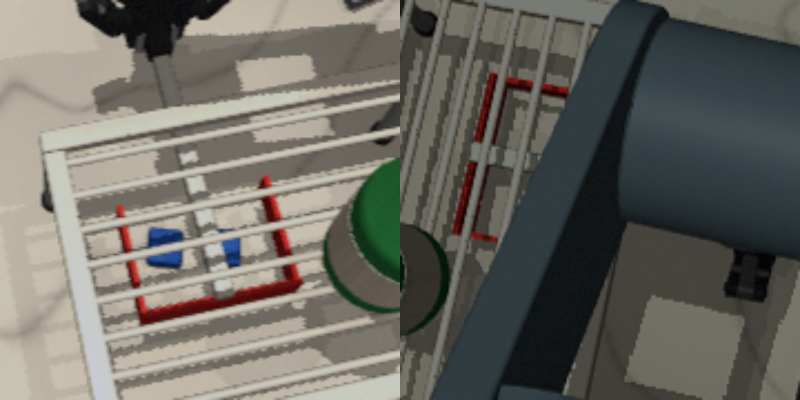

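The tablets sit inside the head's three walls in the scene view, and the numbers agree (head at shelf (-0.023, -0.040)). Lowering now.

```bash
python3 -m pendant '[[[0,0,-12,0,0],[0,0,-12,0,0],[0,0,-10,0,0],[0,0,-7,0,0],[0,0,-2,0,0],[0,0,0,0,0],[0,0,0,0,0]]]'; python3 - <<'E'
from h import *
c=cam('scene','scene5.png')
for t in ['scoop','tablet_a','peg']:
    for d in spotter.tip_of('scene',t)[:2]: print(t,d['confidence'],w(c,d['at']).round(4))
o=monitor.get_obs();print(o['eef_pos'],o['wrist_force'],o['torque'])
u=proj(c,[[.52,.12,.02]])[0].astype(int); cv2.imwrite('pics/c5.png',cv2.resize(c['img'][u[1]-90:u[1]+90,u[0]-90:u[0]+90],(500,500))[:,:,::-1])
E
```

```text
time_s: 9.93
eef_pos: [0.5065, -0.0067, 0.0267]
eef_rot: [0.0, 0.776, 0.63, 0.0]
wrist_force: [0.8, 0.7, -1.0]
opening: 0.225
scoop 0.82 [ 5.399e-01  1.639e-01 -1.000e-04]
tablet_a 0.51 [5.585e-01 1.372e-01 2.000e-04]
tablet_a 0.48 [ 0.5173  0.1575 -0.0014]
[ 0.50630296 -0.00666494  0.02657895] [ 0.49157338  0.42780836 -0.74117602] [-0.07945128 -0.02692993  0.04031721]
```

View pics/c5.png

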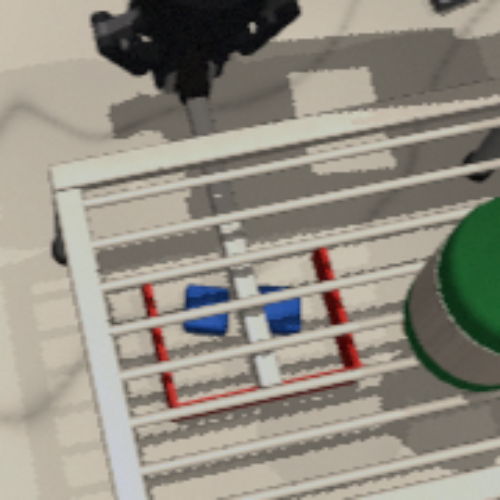

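Both tablets are inside the head and the scoop is about 1 mm off the counter. Now drawing them out.

```bash
python3 -m pendant '[[[-1,-5,0,0,0],[-2,-10,0,0,0],[-3,-14.5,0,0,0],[-3,-14.5,0,0,0],[-3,-14.5,0,0,0],[-3,-14.5,0,0,0],[-3,-14.5,0,0,0],[-3,-14.5,0,0,0]]]' && python3 -m pendant '[[[-3,-14.5,0,0,0],[-3,-14.5,0,0,0],[-3,-14.5,0,0,0],[-3,-14.5,0,0,0],[-3,-14.5,0,0,0],[-3,-14.5,0,0,0],[-2,-10,0,0,0],[-1,-5,0,0,0]]]' && python3 -m pendant '[[[0,0,0,0,0],[0,0,-1,0,0],[0,0,0,0,0]]]'; python3 - <<'E'
from h import *
p=np.array([.5080,.1915,np.radians(78.2)])
def toS(P): d=np.array(P)[:2]-p[:2]; return np.array([d@[np.cos(p[2]),np.sin(p[2])],d@[-np.sin(p[2]),np.cos(p[2])]]).round(4)
for n in ['top','scene']:
  c=cam(n,n+'6.png')
  for t in ['scoop','tablet_a','peg','bottle']:
    for d in spotter.tip_of(n,t)[:2]: P=w(c,d['at']);print(n,t,d['confidence'],P.round(4),toS(P))
o=monitor.get_obs();print(o['eef_pos'],o['wrist_force'])
E
```

```text
time_s: 11.12
eef_pos: [0.4849, -0.1096, 0.0263]
eef_rot: [-0.0, 0.776, 0.63, -0.0]
wrist_force: [0.3, 0.9, -1.8]
opening: 0.221
time_s: 12.12
eef_pos: [0.464, -0.2113, 0.0263]
eef_rot: [0.0, 0.776, 0.63, 0.0]
wrist_force: [0.2, 0.2, -1.1]
opening: 0.226
time_s: 12.5
eef_pos: [0.4642, -0.2104, 0.0254]
eef_rot: [0.0, 0.776, 0.631, -0.0]
wrist_force: [-0.6, 0.2, 0.5]
opening: 0.222
top scoop 0.57 [ 0.5047 -0.0433  0.0022] [-0.2305 -0.0448]
top tablet_a 0.78 [ 0.533  -0.0274 -0.0018] [-0.2092 -0.0693]
top tablet_a 0.48 [ 0.4849 -0.0143 -0.0012] [-0.2062 -0.0194]
top bottle 0.88 [0.4629 0.2289 0.1411] [0.0273 0.0518]
top bottle 0.16 [ 0.4846 -0.015   0.0044] [-0.2069 -0.0193]
scene scoop 0.71 [ 0.5019 -0.0368 -0.0027] [-0.2247 -0.0407]
scene tablet_a 0.44 [ 0.5332 -0.0252 -0.0021] [-0.207 -0.069]
scene tablet_a 0.41 [ 0.4862 -0.0189 -0.0025] [-0.2104 -0.0217]
scene bottle 0.91 [0.463  0.2261 0.1424] [0.0247 0.0511]
[ 0.46420968 -0.21047132  0.02539226] [-0.81519149  1.50285348  2.87028183]
```

View pics/scene6.png

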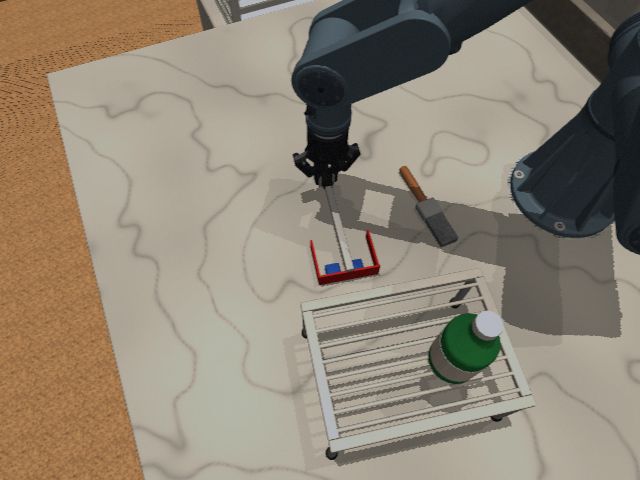

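Both tablets are out at (333,268) and (358,264), inside the head and well clear of the shelf edge. Release and retreat straight up.

```bash
python3 -m pendant '[[[0,0,0,0,40],[0,0,0,0,60],[0,0,0,0,85],[0,0,0,0,85],[0,0,0,0,85],[0,0,20,0,85],[0,0,40,0,85],[0,0,50,0,85]]]' && python3 -m pendant '[[[0,-20,50,0,85],[0,-30,50,0,85],[0,-30,0,0,85],[0,0,0,0,85],[0,0,0,0,85]]]'; python3 - <<'E'
from h import *
p=np.array([.5080,.1915,np.radians(78.2)])
def toS(P): d=np.array(P)[:2]-p[:2]; return np.array([d@[np.cos(p[2]),np.sin(p[2])],d@[-np.sin(p[2]),np.cos(p[2])]]).round(4)
for n in ['top','scene']:
  c=cam(n,n+'7.png')
  for t in ['scoop','scoop_grip','tablet_a','peg','bottle']:
    for d in spotter.tip_of(n,t)[:2]: P=w(c,d['at']);print(n,t,d['confidence'],P.round(4),toS(P))
E
```

```text
time_s: 14.0
eef_pos: [0.4633, -0.21, 0.1355]
eef_rot: [-0.001, 0.776, 0.63, -0.0]
wrist_force: [0.9, -0.7, -0.7]
opening: 0.999
time_s: 14.62
eef_pos: [0.4636, -0.2898, 0.2344]
eef_rot: [-0.001, 0.776, 0.63, 0.0]
wrist_force: [0.2, -0.0, -0.1]
opening: 0.994
top scoop 0.91 [ 0.5021 -0.0422  0.0018] [-0.23  -0.042]
top scoop_grip 0.79 [ 0.4581 -0.2392  0.0427] [-0.4318 -0.0393]
top tablet_a 0.8 [ 5.307e-01 -2.700e-02 -3.000e-04] [-0.2092 -0.0669]
top tablet_a 0.71 [ 5.102e-01  1.952e-01 -2.000e-04] [ 0.0041 -0.0014]
top peg 0.77 [ 0.4168  0.2072 -0.0021] [-0.0033  0.0925]
top bottle 0.84 [0.4631 0.2303 0.142 ] [0.0288 0.0519]
scene scoop 0.76 [ 0.501  -0.0414 -0.001 ] [-0.2294 -0.0407]
scene scoop_grip 0.71 [ 0.4535 -0.2379  0.0413] [-0.4315 -0.0345]
scene tablet_a 0.65 [ 5.335e-01 -2.710e-02 -5.000e-04] [-0.2087 -0.0697]
scene tablet_a 0.44 [ 0.4884 -0.0168 -0.0005] [-0.2079 -0.0234]
scene bottle 0.68 [0.4623 0.2292 0.1441] [0.0275 0.0524]
```

View pics/top7.png

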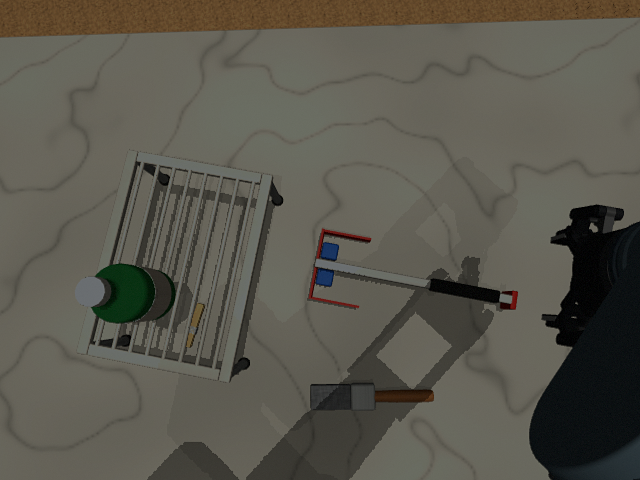

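Everything is in place: both tablets lie in the scoop's head at (329,250) and (324,278), the scoop is level, the gripper is clear, and the peg and bottle haven't moved. (One top-view "tablet" at the shelf's centre is a false report, since the picture shows nothing there.)

```bash
python3 -c "
from h import *
print(order.hand_in())"
```

```text
the job is handed in; nothing more can be done
None
```

I gripped the scoop and lifted it level. I reached its head in under the shelf through the open side, lowered it over both tablets and drew them out. I then released the scoop and handed the job in at about 15 s; no verdict was reported.

| Last check (shelf frame) | Measured | Needed |
|---|---|---|
| Tablets, x | about -0.208 m | between -0.36 and -0.138 m |
| Tablets, y | about -0.068 and -0.023 m | within ±0.2 m |
| Scoop head, x | about -0.23 m | below -0.15 m |
| Scoop height | about 0 m | below 0.01 m |

- **Left alone:** the peg and bottle are where they started, to within the few-millimetre accuracy of the cameras. The measured wrist forces showed no sign of a strike.
- **Disagreements:** in the last top view the spotter reported the second tablet at the shelf's centre. That was false: both the top picture and the scene-camera reading put it in the scoop's head. The peg was confirmed only from the top view, because the scene camera did not report it.

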